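Put the stacked bobbins back with their matching thread spools

ROBOT

A 6-joint arm with a two-finger parallel gripper is mounted at the origin on a cart in front of the work surface, level with it; the furniture and walls round the work are solid. World frame = base frame: x ahead of the robot, y to its left, z up, the work surface at z = 0. Lengths are in m, angles in rad, forces in N, time in s.
With the tool pointing down it reaches from about 0.275 to 0.825 m from the base axis. Payload 4.9 kg.
Tool frame: the origin (TCP) lies midway between the tips of the shut fingers; the grasp point (between the pads) lies 19 mm behind it (grip_point_offset is the distance from the TCP to the grasp point, in m); z points along the fingers, x is the direction in which the jaws open and shut, and the axes are right-handed (so a half turn about z gives the same grasp; the last joint's range is limited). The gripper opens to 85 mm and grips with 20 to 120 N. Pads are 22 mm wide; open, the fingers measure 114 mm over their backs; the gripper's body (76 mm by 85 mm) begins 54 mm behind the grasp point. The pads swing forward as they close: fully open they stand 13 mm farther back than shut.
Start: joints at [1.174, 0.326, -0.193, 1.052, 0, 1.437], TCP at [0.143, 0.531, 0.231] pointing down, gripper open.
Joint ranges: [-2.65, 2.65], [-0.97, 1.79], [-1.3, 1.35], [-1.93, 2.1], [-1.47, 1.37], [-3.14, 3.14]. Speed limits (rad/s): [2.57, 2.57, 3.14, 3.14, 3.14, 3.14].

INTERFACE

Orientations are given as a rotation vector (axis times angle).
In Python, from cell import * gives the robot as it stands. Calls block until the motion is done:
- movep(position, orientation): joint-space move of the TCP to a pose.
- move_l(position, velocity=0.15, rot=None, until_force=None): straight line of the TCP; rot=None keeps the orientation; velocity is the mean speed in m/s. With until_force (N) it stops when the force on the tool has changed by that much, and returns True; else False.
- set_joints(angles): joint-space move.
- let_go() and grab(newtons=None): open the fingers fully, or close them until they stop; newtons is the grip in N (None keeps the last).
- sleep(seconds).
- ik(position, orientation): joint angles nearest the present ones, or None.
- get_state(): the state.
- grab_frame(name): name is "side" or "top"; returns a dict with "img" (384x512x3 uint8, red, green, blue), "fx", "fy", "cx", "cy" (pixels), "k1" (the pictures are not rectified: a ray, as slopes to the right and down, at radius r is drawn at 1 + k1 r^2 times it, then the intrinsics apply), "cam_to_world" (4x4, takes a point from camera to world coordinates). Camera axes: x right, y down, z forward; pixel columns grow to the right and rows downward; lengths in m; the calibration is good to about 2 mm. A picture is of the moment at which its call begins. There is no depth.
A pose or a line that the arm cannot do raises MotionError and nothing moves.
- sign_off(): hands the job in, once; it reports no verdict.
Trained networks look in the newest picture that a camera, given by its name, has taken for a name from the list of things; names that differ only in an ending like _2 or _b are one class to them, and where a whole thing is asked for, a point or a joint stands for the part that bears it (a point fixed in the world has none). Each returns a list of dicts, best first, with "score" (0 to 1); they miss things now and then, are a little off and sometimes report something else, mostly with a low value. They report only what shows in the picture. A call takes as long as a camera call.
- spot_in(camera, name): "centre" ([column, row] in pixels, amid what is visible of it).
- silhouettes(camera, name): "mask" (384x512 bool, what is visible of it) and "centre" ([column, row] in pixels, amid what is visible of it).
- tip_of(camera, name): "centre" ([column, row] in pixels: a listed point, or the origin of a listed thing).
The state is a dict: "clock": time; "q": joint angles; "joint_velocities": joint speeds; "tau": joint torques, N m; "position": TCP position; "eef_rot": TCP orientation; "contact_force": force on the tool from outside, world axes, zero at the start; "wrist_torque": the same for the moment, N m; "finger_gap": opening from 0.0 (shut) to 1.0 (fully open).
Only numpy, scipy, OpenCV 4.12 (cv2) and the standard library are available. Lean on these libraries where they do the work, as an engineer would, in place of code of your own. Each camera call takes 0.05 s, during which the arm holds its last target. There are 200 camera calls.

TASK

The five wound bobbins stand stacked on the felt mat. Take the stack apart from the top and put each bobbin into the cup of the thread rack in front of the spool of its own colour (the yellow one goes with the mustard spool, the white one with the cream spool), lying flat in the bottom of its cup and let go. Never let a bobbin tip over onto its side: it would roll off and unwind.

Things in the scene. Friction and masses are not known exactly. Their poses are not given: they have to be found in the camera images.
- bobbin_red: bobbin wound with red thread, clear flanges: an upright disc 20.5 mm across and 11.5 mm high, 10 to 20 g; origin at the centre of its underside, z up along its axis. At the start one of the two upper bobbins, each bridging two lower ones. A sewing machine 0.25 m high stands between the robot and the work (x 0.28 to 0.48 m, y -0.12 to 0.32 m): come over it from above.
- bobbin_yellow: bobbin wound with yellow thread, clear flanges: an upright disc 20.5 mm across and 11.5 mm high, 10 to 20 g; origin at the centre of its underside, z up along its axis. At the start one of the two upper bobbins, each bridging two lower ones. A sewing machine 0.25 m high stands between the robot and the work (x 0.28 to 0.48 m, y -0.12 to 0.32 m): come over it from above.
- bobbin_white: bobbin wound with white thread, clear flanges: an upright disc 20.5 mm across and 11.5 mm high, 10 to 20 g; origin at the centre of its underside, z up along its axis. At the start one of the three lower ones, in a straight row 31 mm apart on a grey felt mat 10 mm thick, clear to 40 mm beside the row; the two upper ones rest centred over the row's two gaps.
- bobbin_black: bobbin wound with black thread, clear flanges: an upright disc 20.5 mm across and 11.5 mm high, 10 to 20 g; origin at the centre of its underside, z up along its axis. At the start one of the three lower ones, in a straight row 31 mm apart on a grey felt mat 10 mm thick, clear to 40 mm beside the row; the two upper ones rest centred over the row's two gaps.
- bobbin_teal: bobbin wound with teal thread, clear flanges: an upright disc 20.5 mm across and 11.5 mm high, 10 to 20 g; origin at the centre of its underside, z up along its axis. At the start one of the three lower ones, in a straight row 31 mm apart on a grey felt mat 10 mm thick, clear to 40 mm beside the row; the two upper ones rest centred over the row's two gaps.
- place_red: place of the red bobbin on the fixed wooden rack: round cup, 34 mm across, 5 mm deep, in front of the red thread spool. Origin: centre of the cup's floor, 7 mm above the table; board top 5 mm higher. x points from cup to spool (fixed, 29 mm across, axis 62 mm behind the cup's, top with pin 71 mm above the origin); y runs along the row of five cups, 50 mm apart.
- place_yellow: place of the yellow bobbin on the fixed wooden rack: round cup, 34 mm across, 5 mm deep, in front of the mustard-yellow thread spool. Origin: centre of the cup's floor, 7 mm above the table; board top 5 mm higher. x points from cup to spool (fixed, 29 mm across, axis 62 mm behind the cup's, top with pin 71 mm above the origin); y runs along the row of five cups, 50 mm apart.
- place_white: place of the white bobbin on the fixed wooden rack: round cup, 34 mm across, 5 mm deep, in front of the cream-white thread spool. Origin: centre of the cup's floor, 7 mm above the table; board top 5 mm higher. x points from cup to spool (fixed, 29 mm across, axis 62 mm behind the cup's, top with pin 71 mm above the origin); y runs along the row of five cups, 50 mm apart.
- place_black: place of the black bobbin on the fixed wooden rack: round cup, 34 mm across, 5 mm deep, in front of the black thread spool. Origin: centre of the cup's floor, 7 mm above the table; board top 5 mm higher. x points from cup to spool (fixed, 29 mm across, axis 62 mm behind the cup's, top with pin 71 mm above the origin); y runs along the row of five cups, 50 mm apart.
- place_teal: place of the teal bobbin on the fixed wooden rack: round cup, 34 mm across, 5 mm deep, in front of the teal thread spool. Origin: centre of the cup's floor, 7 mm above the table; board top 5 mm higher. x points from cup to spool (fixed, 29 mm across, axis 62 mm behind the cup's, top with pin 71 mm above the origin); y runs along the row of five cups, 50 mm apart.

How it is judged:
By the outcome, as a careful person would: the job done as asked, in the order asked, and still so for the second after the job is handed in, with the robot touching nothing.
It also fails if it takes over 122 s, if anything falls off the work surface, if the arm or the gripper's body presses on something with over 40 N, if the wrist force passes 120 N, or if a joint passes its speed limit or range.

## Working session

There is one attempt and no reset: what is moved stays moved. The work goes in short steps, each a Python script; the robot and the scene stay as the last script left them, time stands still between calls to the robot, and variables do not carry over. Pictures are saved under pics/ and viewed, about 12 in all and at most 16, crops included, and the job is handed in when it is done.

```bash
ls; mkdir -p pics; cat > h.py <<'E'
from cell import *
import numpy as np, cv2
from scipy.spatial.transform import Rotation as R
C=['red','yellow','white','black','teal']
def ray(f,px):
    K=np.array([[f['fx'],0,f['cx']],[0,f['fy'],f['cy']],[0,0,1]])
    d=(np.array(px,float)-[f['cx'],f['cy']])/[f['fx'],f['fy']]
    u=d.copy()
    for _ in range(30): u=d/(1+f['k1']*(u@u))
    T=np.array(f['cam_to_world']); v=T[:3,:3]@np.array([u[0],u[1],1.]); return T[:3,3],v/np.linalg.norm(v)
def atz(f,px,z):
    o,v=ray(f,px); return o+v*(z-o[2])/v[2]
def proj(f,p):
    T=np.array(f['cam_to_world']); c=T[:3,:3].T@(np.array(p)-T[:3,3]); u=c[:2]/c[2]
    u=u*(1+f['k1']*(u@u)); return u*[f['fx'],f['fy']]+[f['cx'],f['cy']]
def save(f,name,crop=None,s=1):
    im=f['img'][:,:,::-1]
    if crop: im=im[crop[1]:crop[3],crop[0]:crop[2]]
    cv2.imwrite('pics/'+name,cv2.resize(im,None,fx=s,fy=s,interpolation=cv2.INTER_CUBIC))
E
python3 - <<'E'
from h import *
F={}
for c in ['side','top']:
    f=grab_frame(c); F[c]=f; save(f,c+'0.png',s=1.5)
    T=np.array(f['cam_to_world']); print(c,T[:3,3].round(3),T[:3,2].round(2),f['fx'],f['k1'])
    for n in C:
        for k,fn,z in (('bobbin_',spot_in,.016),('place_',tip_of,.007)):
            for d in fn(c,k+n)[:2]:
                zz=.0275 if k=='bobbin_' and n in('red','yellow') else z
                print(k+n,np.round(d['centre'],1),round(d['score'],2),atz(f,d['centre'],zz).round(4))
print(get_state())
E
```

```text
pics
side [0.319 0.712 0.939] [ 0.23 -0.58 -0.78] 446.5755080784748 -0.005611804623832768
bobbin_red [234.7 250.4] 0.55 [0.5595 0.2294 0.0275]
place_red [271.3 170. ] 0.87 [ 0.5735 -0.0529  0.007 ]
bobbin_yellow [224.1 257. ] 0.6 [0.5753 0.2549 0.0275]
place_yellow [297.2 134.7] 0.64 [ 0.5513 -0.2103  0.007 ]
bobbin_white [236.9 246.2] 0.55 [0.5623 0.2108 0.016 ]
place_white [268.  178.4] 0.82 [ 0.5712 -0.0214  0.007 ]
place_black [287.9 147. ] 0.53 [ 0.5602 -0.1527  0.007 ]
place_teal [285.6 160.3] 0.55 [ 0.5491 -0.1017  0.007 ]
top [0.35  0.056 1.197] [ 0.2   0.   -0.98] 426.18241169367815 -0.15789712638954323
bobbin_red [202.6 196.4] 0.62 [0.5747 0.2334 0.0275]
place_red [308.4 201.5] 0.68 [ 0.5701 -0.0652  0.007 ]
place_yellow [362.6 210.1] 0.75 [ 0.5482 -0.2207  0.007 ]
bobbin_white [213.  203.9] 0.47 [0.556  0.2046 0.016 ]
place_white [291.1 206.1] 0.52 [ 0.5559 -0.0161  0.007 ]
place_black [343.2 208.1] 0.57 [ 0.553  -0.1647  0.007 ]
place_teal [324.5 203.8] 0.68 [ 0.5644 -0.1112  0.007 ]
{'clock': 1.1, 'q': array([ 1.17379801e+00,  3.26165156e-01, -1.92639484e-01,  1.05199953e+00,
        2.86991109e-06,  1.43665138e+00]), 'joint_velocities': array([-0.00075663,  0.00143663,  0.00024127,  0.00124223,  0.00284519,
       -0.00119309]), 'tau': array([ 7.97425673e-04, -4.43337715e+01,  2.62760496e+01,  9.67642263e-04,
        9.42147335e-05,  1.25608601e-06]), 'position': array([0.14286833, 0.5311179 , 0.23128481]), 'eef_rot': array([ 2.49339943e+00,  1.91116584e+00, -1.29356119e-05]), 'contact_force': array([ 0.77560697,  0.6720602 , -0.16426497]), 'wrist_torque': array([ 0.04958323, -0.01431257,  0.03616407]), 'finger_gap': 1.0024607766093117}
```

```bash
python3 - <<'E'
import cv2
for n,c in(('side',(200,120,320,280)),('top',(180,170,390,235))):
    im=cv2.imread(f'pics/{n}0.png'); im=cv2.resize(im,(512,384),interpolation=cv2.INTER_AREA)
from h import *
f=grab_frame('side'); save(f,'s1.png',(200,220,280,280),8)
save(f,'s1r.png',(240,100,350,200),6)
f=grab_frame('top'); save(f,'t1.png',(180,170,250,222),10)
save(f,'t1r.png',(270,165,390,235),6)
E
```

```text
(no output)
```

View pics/side0.png

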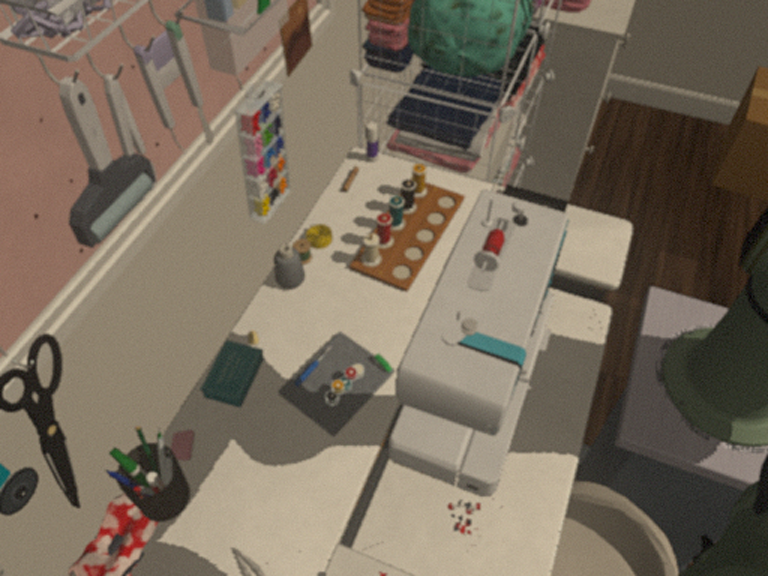

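View pics/s1.png

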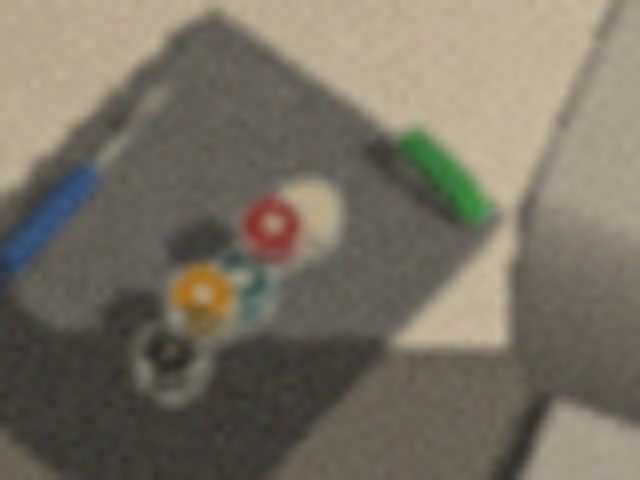

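View pics/t1.png

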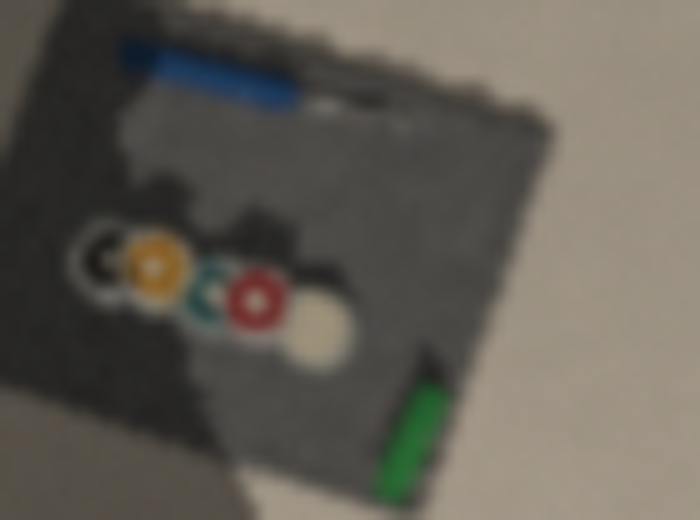

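View pics/t1r.png

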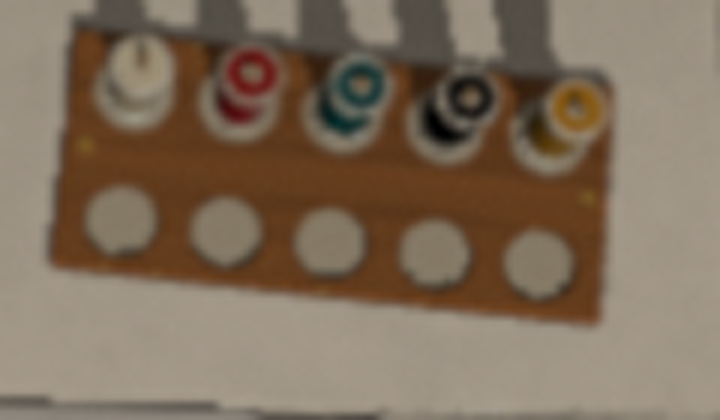

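View pics/s1r.png

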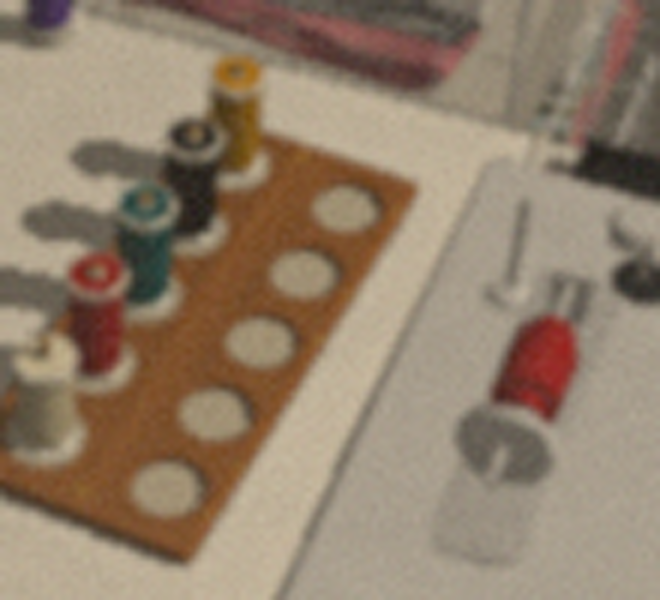

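The side view (blurry crops) shows the row as black, teal and white below, with yellow over black/teal and red over teal/white. In the top crop the centres are black (108,262), yellow (155,268), red (256,300) and white (318,329). The cups run white, red, teal, black, yellow, and the floor centres read clearly, so I'll fit both models.

```bash
cat > fit.py <<'E'
from h import *
from scipy.optimize import least_squares
import json
F={c:grab_frame(c) for c in('side','top')}
u=lambda p,o,s:(np.array(p)+.5)/s-.5+np.array(o)
cup={'top':[u(p,(270,165),6) for p in[(121,220),(226,231),(330,242),(435,252),(539,263)]],
'side':[u(p,(240,100),6) for p in[(168,489),(215,414),(260,342),(304,274),(347,209)]]}
bob={'top':[u(p,(180,170),10) for p in[(108,262),(155,267),(212,293),(256,300),(318,328)]],
'side':[u(p,(200,220),8) for p in[(173,358),(202,293),(243,283),(272,226),(310,217)]]}
zb=[.0215,.033,.0215,.033,.0215]
row=lambda p,k,d:np.array([p[0]+k*d*np.cos(p[2]),p[1]+k*d*np.sin(p[2])])
def fit(obs,zs,d,x0,cams):
    g=lambda p:np.concatenate([proj(F[c],[*row(p,i-2,d),zs[i]])-obs[c][i] for c in cams for i in range(5)])
    return least_squares(g,x0,loss='soft_l1',x_scale=[.01,.01,.1]),
for nm,obs,zs,d,x0 in(('cup',cup,[.007]*5,.05,[.56,-.11,-1.6]),('bob',bob,zb,.0155,[.567,.23,-1.3])):
    for cams in(['top'],['side'],['top','side']):
        r,=fit(obs,zs,d,x0,cams); print(nm,cams,r.x.round(4)); print(r.fun.reshape(-1,2).round(1).tolist())
    json.dump(list(r.x),open(nm+'.json','w'))
E
python3 fit.py
```

```text
cup ['top'] [ 0.5613 -0.1117 -1.6547]
[[-0.0, 0.0], [-0.0, -0.0], [0.1, -0.1], [-0.0, 0.1], [-0.1, -0.0]]
cup ['side'] [ 0.5604 -0.1119 -1.6592]
[[-0.1, -0.1], [0.0, -0.0], [0.1, 0.1], [0.1, 0.0], [-0.1, -0.0]]
cup ['top', 'side'] [ 0.5609 -0.1118 -1.6566]
[[0.0, 0.1], [0.0, 0.1], [0.1, 0.1], [0.0, 0.3], [-0.0, 0.2], [-0.2, -0.1], [-0.1, -0.0], [-0.0, 0.1], [-0.1, 0.0], [-0.4, -0.1]]
bob ['top'] [ 0.5687  0.2392 -1.8564]
[[0.1, -0.2], [-0.1, 0.2], [0.0, 0.0], [0.2, 0.2], [-0.2, -0.2]]
bob ['side'] [ 0.5671  0.2419 -1.8714]
[[-0.3, -0.3], [0.3, 0.8], [-0.2, -0.0], [0.3, 0.2], [-0.0, -0.6]]
bob ['top', 'side'] [ 0.568   0.2404 -1.8635]
[[-0.3, 0.0], [-0.5, 0.4], [-0.4, 0.3], [-0.2, 0.5], [-0.7, 0.1], [-0.3, -0.9], [0.2, 0.2], [-0.3, -0.6], [0.2, -0.5], [-0.2, -1.2]]
```

The two cameras agree to about 2 mm for both the cups and the stack. Next I'll fit a planar model of the arm from `ik()`, so I can check the elbow and forearm clear the sewing machine.

```bash
cat > kin.py <<'E'
from h import *
import itertools
rng=np.random.default_rng(0); S=[]
for _ in range(400):
    p=[rng.uniform(.4,.65),rng.uniform(-.3,.3),rng.uniform(0,.4)]
    # tilt in the vertical radial plane (approx.)
    yaw=np.arctan2(p[1],p[0]); t=rng.uniform(-.4,.4)
    rot=R.from_euler('z',yaw)*R.from_euler('y',t)*R.from_euler('x',np.pi)*R.from_euler('z',rng.choice([-1.5,-.7,0,.7,1.5]))
    q=ik(p,rot.as_rotvec())
    if q is not None: S.append((p,t,q,rot.as_matrix()[:,2]))
print(len(S))
q=np.array([s[2] for s in S]); p=np.array([s[0] for s in S])
phi=np.arctan2(p[:,1],p[:,0])-q[:,0]; r=np.hypot(p[:,0],p[:,1]); print('offset',(r*np.sin(phi)).mean(),(r*np.sin(phi)).std())
print('q5',abs(q[:,4]).max(), q[:3].round(2))
rr=r*np.cos(phi)
for s,t in itertools.product((1,-1),(1,-1)):
    a=q[:,1];b=a+s*q[:,2];c=b+t*q[:,3]
    A=np.c_[np.cos(a),np.sin(a),np.cos(b),np.sin(b),np.cos(c),np.sin(c),np.ones(len(a))]
    for y in(rr,p[:,2]):
        k,*_=np.linalg.lstsq(A,y,rcond=None); print(s,t,k.round(4),'res',np.abs(A@k-y).max().round(4))
print(get_state()['clock'])
E
python3 kin.py
```

```text
398
offset 0.07462238343368906 0.010027346090823152
q5 0.09384446156895665 [[-0.4   0.45 -0.81 -0.07  0.06 -0.08]
 [-0.01  0.49  0.2   1.32 -0.    2.96]
 [ 0.19  0.96  0.29  1.19 -0.03  1.48]]
1 1 [-0.3666 -0.4694  0.1895  0.6009  0.2138 -0.1724  0.8398] res 0.132
1 1 [ 0.9773 -0.6461 -0.2238  0.4691  0.0607 -0.0245 -0.3259] res 0.1477
1 -1 [ 0.0449 -0.7017  0.0175  0.1894  0.3168  0.2678  0.689 ] res 0.0778
1 -1 [ 1.1814 -0.4957 -0.2335  0.3531 -0.0705  0.0826 -0.4354] res 0.1595
-1 1 [ 5.000e-04  5.143e-01  3.983e-01  6.980e-02  4.217e-01  7.000e-04
 -1.400e-03] res 0.0003
-1 1 [ 0.5134 -0.0007  0.0693 -0.3983  0.     -0.4278  0.3103] res 0.0005
-1 -1 [ 0.0979  0.4234  0.6766 -0.3488  0.1028  0.3106 -0.0321] res 0.1569
-1 -1 [ 0.416  -0.0459  0.1837 -0.3026 -0.0358  0.0076 -0.1158] res 0.0274
1.3
```

```bash
cat > act.py <<'E'
from h import *
import json
cup=json.load(open('cup.json'))
ORD=['white','red','teal','black','yellow']
down=lambda yaw:(R.from_euler('z',yaw)*R.from_euler('x',np.pi)).as_rotvec()
ZH=.13
def cuppos(n):
    k=ORD.index(n)-2; return np.array([cup[0]+k*.05*np.cos(cup[2]),cup[1]+k*.05*np.sin(cup[2])])
def rep(tag):
    s=get_state(); print(tag,'t',round(s['clock'],2),'pos',s['position'].round(4),'gap',round(s['finger_gap']*85,1),'F',s['contact_force'].round(1))
def pick(xy,base,yaw):
    o=down(yaw)
    movep([*xy,ZH],o)
    move_l([*xy,base+.03],.2)
    if move_l([*xy,base+.0065],.06,until_force=8): rep('CONTACT')
    grab(30); rep('grip')
    move_l([*xy,base+.02],.04); move_l([*xy,ZH],.25); rep('up')
def place(n):
    xy=cuppos(n); o=down(cup[2]+np.pi/4)
    movep([*xy,ZH],o)
    move_l([*xy,.03],.2)
    if move_l([*xy,.0139],.04,until_force=6): rep('CONTACT')
    rep('low'); let_go(); sleep(.1)
    move_l([*xy,.05],.1); move_l([*xy,ZH],.3); rep('placed '+n)
E
python3 - <<'E'
from act import *
b=json.load(open('bob.json')); d=np.array([np.cos(b[2]),np.sin(b[2])])
for n,k in (('red',1),('yellow',-1)):
    print(n,np.array(b[:2])+k*.0155*d,cuppos(n))
yaw=b[2]+np.pi/2
xy=np.array(b[:2])+.0155*d
p=get_state()['position']; move_l([p[0],p[1],.40],.3)
movep([*xy,.40],down(yaw)); rep('above'); print(get_state()['q'].round(2))
move_l([*xy,ZH],.3)
pick(xy,.0215,yaw)
f=grab_frame('top'); save(f,'t2.png',(180,160,260,220),8); f=grab_frame('side'); save(f,'s2.png',(200,200,280,280),8)
E
```

```text
red [0.5634834  0.22559261] [ 0.56514347 -0.06200529]
yellow [0.57242676 0.25527453] [ 0.55228317 -0.21145298]
above t 3.89 pos [0.5629 0.2266 0.4001] gap 85.0 F [0.1 0.9 0.7]
[0.26 0.4  0.34 1.51 0.   2.12]
grip t 6.91 pos [0.5636 0.2256 0.0283] gap 17.7 F [-0.7 -0.3  1.8]
up t 7.9 pos [0.5638 0.2257 0.1307] gap 17.7 F [-0.2  0.4 -1.9]
```

View pics/s2.png

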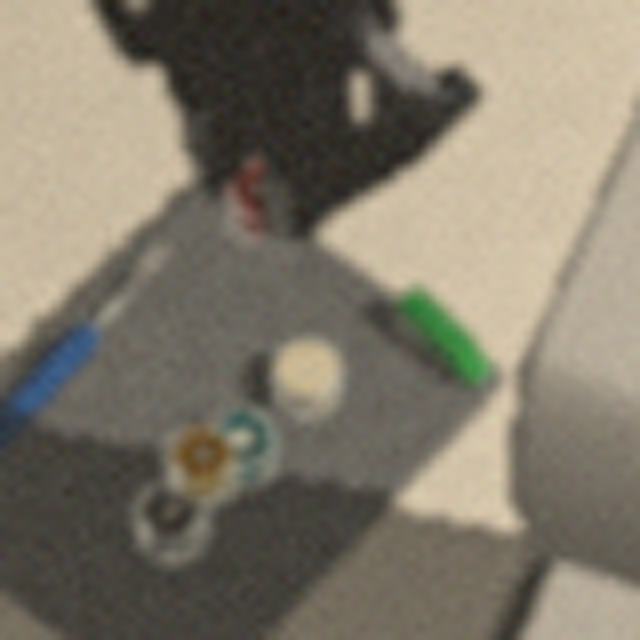

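The red bobbin is held under the fingers at about (250,195) in the crop, and the other four stand undisturbed. I'll place it and look.

```bash
python3 - <<'E'
from act import *
place('red')
p=get_state()['position']; move_l([p[0],p[1],.22],.4)
f=grab_frame('side'); save(f,'s3.png',(240,100,350,200),6)
for d in silhouettes('side','bobbin_red')[:2]: print(d['centre'],d['score'],d['mask'].sum())
print('exp',proj(f,[*cuppos('red'),.0127]))
E
```

```text
CONTACT t 10.22 pos [ 0.5653 -0.0621  0.0138] gap 17.7 F [-1.1  0.5  4.6]
low t 10.22 pos [ 0.5653 -0.0621  0.0138] gap 17.7 F [-1.1  0.5  4.6]
placed red t 11.93 pos [ 0.5657 -0.0622  0.1306] gap 84.9 F [-0.5  0.3  0.7]
[272.7, 167.3] 0.38 51
exp [275.3944672  167.20014166]
```

View pics/s3.png

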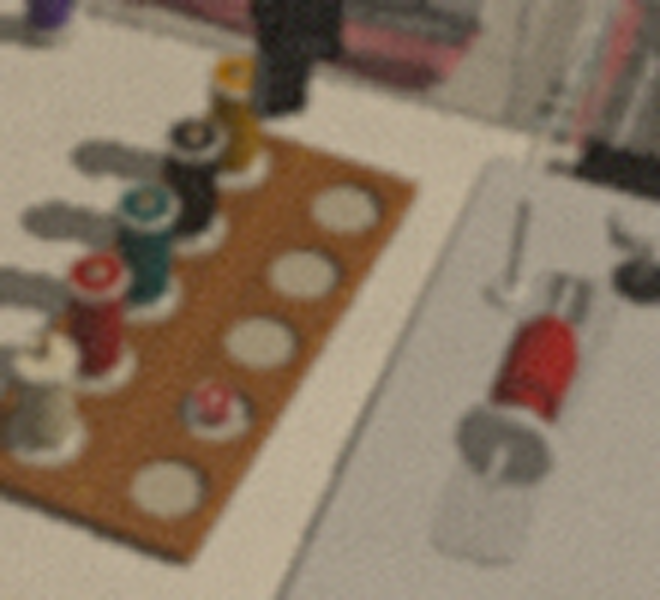

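Red lies flat and central in its cup, around (214,403) in the crop. The light contact was at exactly the expected height. Yellow is next, then a re-measure of the lower row.

```bash
python3 - <<'E'
from act import *
b=json.load(open('bob.json')); d=np.array([np.cos(b[2]),np.sin(b[2])])
pick(np.array(b[:2])-.0155*d,.0215,b[2]+np.pi/2)
place('yellow')
p=get_state()['position']; move_l([p[0],p[1],.22],.4)
f=grab_frame('side'); g=grab_frame('top')
im=np.vstack([cv2.resize(x['img'][y0:y0+50,x0:x0+100],None,fx=6,fy=6,interpolation=cv2.INTER_CUBIC) for x,x0,y0 in((f,195,225),(g,170,175))])
cv2.imwrite('pics/low.png',im[:,:,::-1])
save(f,'s4.png',(240,100,350,200),6)
for fr,c in((f,'side'),(g,'top')):
  for n,k in(('black',-2),('teal',0),('white',2)):
    q=[*(np.array(b[:2])+k*.0155*d),.0157]; print(c,n,'exp',proj(fr,q).round(1),[(np.round(x['centre'],1),round(x['score'],2)) for x in silhouettes(c,'bobbin_'+n)[:2]])
E
```

```text
grip t 15.37 pos [0.5725 0.2553 0.0283] gap 17.7 F [-0.1  0.5  1.9]
up t 16.36 pos [0.5728 0.2554 0.1308] gap 18.2 F [-0.4 -0.7  0.1]
CONTACT t 19.18 pos [ 0.5524 -0.2115  0.0138] gap 17.8 F [ 0.4 -0.2  4.4]
low t 19.18 pos [ 0.5524 -0.2115  0.0138] gap 17.8 F [ 0.4 -0.2  4.4]
placed yellow t 20.88 pos [ 0.5528 -0.2117  0.1307] gap 85.3 F [-0.6 -0.  -0.7]
side black exp [221.  264.7] [(array([221.6, 263. ]), 0.49)]
side teal exp [229.7 255.6] [(array([228.4, 253.8]), 0.4)]
side white exp [238.2 246.7] [(array([256.1, 151.3]), 0.4)]
top black exp [190.4 196.2] [(array([192.3, 198.1]), 0.54)]
top teal exp [200.6 199.5] []
top white exp [210.9 202.8] [(array([210.1, 202.4]), 0.6)]
```

View pics/low.png

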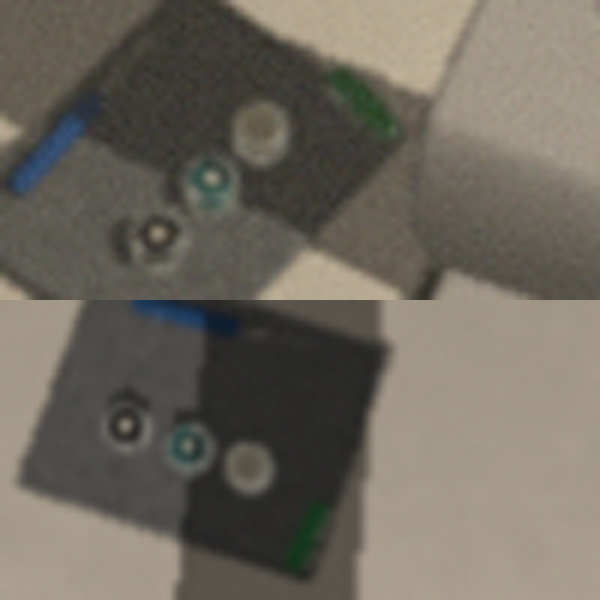

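View pics/s4.png

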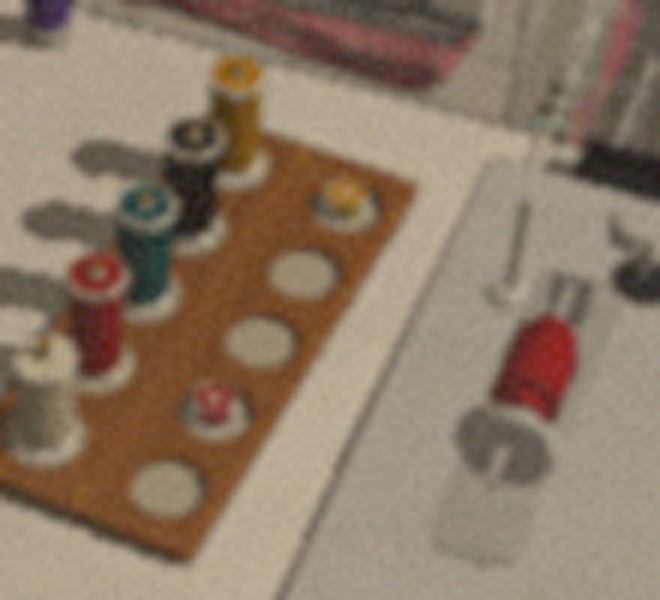

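Yellow sits in its cup and the lower row stands upright and straight. Tops in the side crop are black (157,235), teal (210,180), white (261,130); in the top crop, (126,125), (188,146), (249,167). I'll re-measure each one and transfer them, stopping if a grip fails.

```bash
cat > low.py <<'E'
from act import *
u=lambda p,o:(np.array(p)+.5)/6-.5+np.array(o)
px={'black':((157,235),(126,125)),'teal':((210,180),(188,146)),'white':((261,130),(249,167))}
f=grab_frame('side'); g=grab_frame('top')
b=json.load(open('bob.json')); d=np.array([np.cos(b[2]),np.sin(b[2])])
P={}
for n,k in(('black',-2),('teal',0),('white',2)):
    s,t=atz(f,u(px[n][0],(195,225)),.0215)[:2],atz(g,u(px[n][1],(170,175)),.0215)[:2]
    P[n]=(s+t)/2; print(n,s.round(4),t.round(4),'model',(np.array(b[:2])+k*.0155*d).round(4))
if max(np.linalg.norm(P[n]-(np.array(b[:2])+k*.0155*d)) for n,k in(('black',-2),('teal',0),('white',2)))>.004: raise SystemExit('disagree')
for n in('black','teal','white'):
    pick(P[n],.010,b[2]+np.pi/2)
    if get_state()['finger_gap']*85<12: raise SystemExit('missed '+n)
    place(n)
p=get_state()['position']; move_l([p[0],p[1],.3],.4)
movep([.56,.24,.3],down(b[2]+np.pi/2))
f=grab_frame('side'); save(f,'s5.png',(240,100,350,200),6)
for n in C: print(n,'exp',proj(f,[*cuppos(n),.0127]).round(1),[(np.round(x['centre'],1),round(x['score'],2)) for x in spot_in('side','bobbin_'+n)[:2]])
g=grab_frame('top'); save(g,'t5.png',(270,165,390,235),6)
rep('end')
E
python3 low.py
```

```text
black [0.5768 0.271 ] [0.578  0.2686] model [0.5769 0.2701]
teal [0.5677 0.2411] [0.5686 0.2387] model [0.568  0.2404]
white [0.5582 0.2128] [0.5592 0.2095] model [0.559  0.2108]
grip t 25.31 pos [0.5776 0.2699 0.0168] gap 17.7 F [ 0.1 -0.9  2.8]
up t 26.35 pos [0.5775 0.2698 0.1304] gap 17.7 F [-0.4  0.2 -1. ]
CONTACT t 29.05 pos [ 0.5567 -0.1617  0.0138] gap 17.4 F [0.8 0.5 5.1]
low t 29.05 pos [ 0.5567 -0.1617  0.0138] gap 17.4 F [0.8 0.5 5.1]
placed black t 30.75 pos [ 0.5571 -0.1619  0.1307] gap 85.0 F [-0.5 -0.2 -0.7]
grip t 34.02 pos [0.5684 0.24   0.0168] gap 18.2 F [-0.3 -0.1  2.3]
up t 35.06 pos [0.5683 0.24   0.1304] gap 17.7 F [-0.1  0.  -0.8]
CONTACT t 37.49 pos [ 0.5609 -0.1119  0.0138] gap 18.0 F [-0.6 -0.2  4.7]
low t 37.49 pos [ 0.5609 -0.1119  0.0138] gap 18.0 F [-0.6 -0.2  4.7]
placed teal t 39.18 pos [ 0.5614 -0.1121  0.1306] gap 85.3 F [ 0.1  0.4 -0.3]
grip t 42.18 pos [0.5589 0.2112 0.0168] gap 17.8 F [-1.   0.3  3.1]
up t 43.23 pos [0.5588 0.2112 0.1304] gap 17.9 F [ 0.2  0.2 -1.6]
CONTACT t 45.23 pos [ 0.5695 -0.0122  0.0138] gap 17.8 F [-0.3  0.3  4.4]
low t 45.23 pos [ 0.5695 -0.0122  0.0138] gap 17.8 F [-0.3  0.3  4.4]
placed white t 46.92 pos [ 0.57   -0.0124  0.1306] gap 85.5 F [ 0.2  0.1 -0.3]
red exp [275.4 167.2] []
yellow exp [297.2 133. ] [(array([296.9, 133.2]), 0.59), (array([278.3, 117.5]), 0.35)]
white exp [267.5 179.7] [(array([253.3, 144.8]), 0.68), (array([265.8, 180.6]), 0.57)]
black exp [290.2 143.9] [(array([283.7, 154.7]), 0.47), (array([288.2, 141.8]), 0.4)]
teal exp [283.  155.3] []
end t 48.84 pos [0.5603 0.2391 0.3001] gap 84.9 F [ 0.   0.7 -0.1]
```

View pics/s5.png

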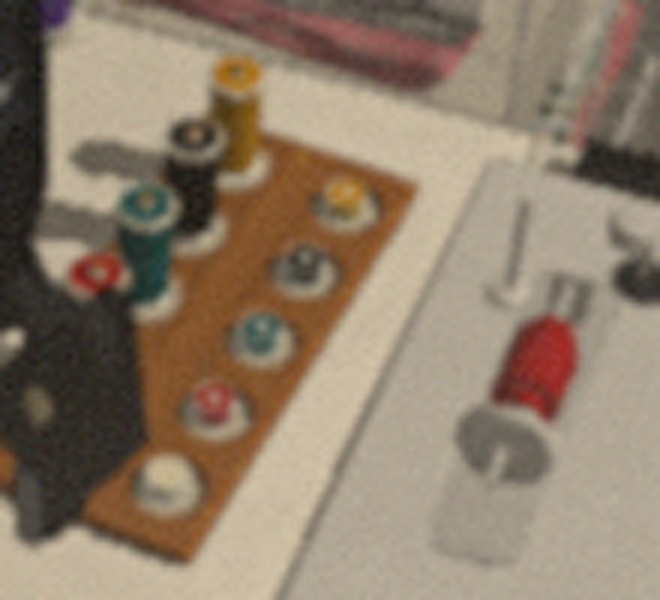

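View pics/t5.png

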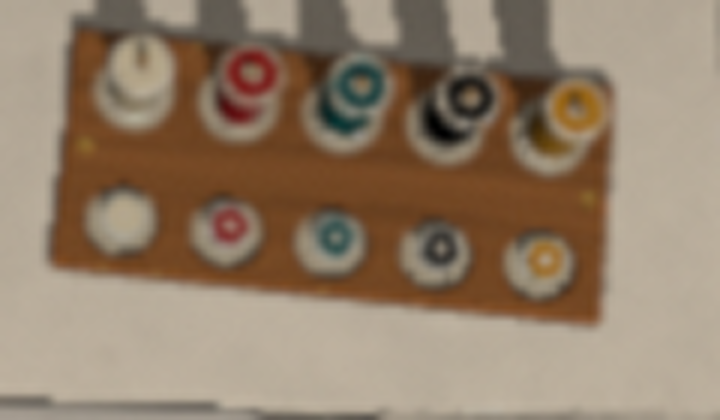

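The five bobbins sit upright in the middle of their cups, each in front of its own spool: white (121,220), red (229,226), teal (335,238), black (439,250), yellow (546,260) in the top crop. The gripper is clear of everything, so I'm handing in.

```bash
python3 -c "
from cell import *
sign_off()"
```

```text
the job is handed in; nothing more can be done
```

All five bobbins are in the cups in front of their own spools, and the job is handed in at about 49 s on the robot's clock (limit 122 s). I took them from the top: red and yellow first, then black, teal and white, each gripped upright by its upper half, lowered onto the cup floor and let go.

- **Placing:** all five touched down at the same height (TCP 13.8 mm) with only 4–5 N. That is where a bobbin lying flat on the cup floor should meet it.
- **Pictures:** the last side and top pictures show every bobbin flat and near the centre of the right cup, with the gripper open and about 0.3 m above the mat.
- **Checks that disagreed:**
  - In the last side picture the detector missed red and teal, and its best hits for white and black were off the cups, apparently on the spools. For those four I relied on the pictures and the contact heights.
  - The finger opening during each grip read about 17.7 mm instead of 20.5 mm. It was about the same for all five, so I took it as the gripper's scale not being linear.

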